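# Hook an amplifier module under its lip and snap it down

### The job

Fit the green amplifier module into its bay in the opened receiver: hook its gold-contact edge under the yellow retaining lip and push it gently back against the stop, rotate the module down, and press the other edge until the red latch snaps over it. Do not force it, leave the other things on the bench alone, and let go with the module lying fully home and flat.

Things in the scene. Friction and masses are not known exactly. Their poses are not given: they have to be found in the camera images.
- module: Loose green circuit-board module, 0.15-0.29 kg, starting flat on the blue mat (2 mm thick): rigid plate 140 (x) x 100 (y) x 4 mm. Origin: centre of its underside, z up from the component side. -x edge has the gold contacts (goes under the lip), +x edge has a white patch (goes under the latch). Black capacitors 8 mm wide, 10 mm tall only at y +-42.5, x within +-34 mm; otherwise the top is free.
- bar_top (a point): Middle of the top of the module's upright aluminium bar, the grip: module frame (0, 0, 40) mm. The bar is 14 mm (x) x 60 mm (y) and stands 36 mm above the plate's top.
- gold_edge (a point): Middle of the module's gold-contact edge, at half thickness: module frame (-70, 0, 2) mm.
- latch_edge (a point): Middle of the module's other edge, at half thickness: module frame (70, 0, 2) mm.
- press_patch (a point): Middle of the white 18 x 36 mm press patch on the module's top beside the latch edge: module frame (55, 0, 4) mm. A press down on or beside it with closed fingers snaps the latch.
- chassis: Opened receiver, heavy fixed steel tray spanning x -160 to 200, y -100 to 330 mm of its frame; walls 32 mm high, far jack panel 60. Origin on the table below the module bay's nominal centre; x runs from lip to latch, z up. Parts up to 72 mm tall only at y above 150. The bay is a cradle in slotted holes: lip, stop, seats, cheeks, latch together sit up to 5 mm off nominal in x and 4 mm in z (level), unmeasured: feel for it.
- bay (a point): Nominal place of the seated module's origin: chassis frame (0, 0, 18.5) mm; truly up to 5 mm off in x, 4 mm in z with the cradle. Flat, rigid seats at height 18.5 mm, 110 wide in y, lie at x -71 to -40 and x 35 to 60. Side cheeks: inner faces at y +-53.5, x -40 to 60, tops at height 28.5 mm (nominal).
- lip_edge (a point): Nominal middle of the free edge of the yellow lip, on its underside: chassis frame (-58, 0, 26.5) mm; off with the cradle. The lip is 90 mm wide in y, 3 thick; the slot under it opens to +x, is 8 mm high above the seat and 13 mm deep, to a rigid vertical stop at x -71. The 4 mm plate enters it tilted up to about 18 degrees, and must be tilted over 7, latch edge up, to pass above the latch.
- latch (a joint): Red spring latch at the bay's far side, 30 mm wide in y: 0 = closed, grows (m) pushed to chassis +x, end at 0.008. Nominal in mm: upright face x 72; nose to x 67, underside at height 23.3; steep ramp from x 67, height 24.8 to x 71, height 33.4 (flat top to x 80). The module's edge pressed down the ramp with about 4-10 N pushes it back 2 to 4 mm, then it snaps to 0 over the edge.
- contact_jar: Small glass jar with a white lid, 32 mm diameter, 50 mm tall, standing on the mat's far left corner; leave alone. Origin: centre of its underside.
- screwdriver: Screwdriver with orange handle lying roughly along x, to the right of the mat; leave alone.
- screw_dish: Red dish, 110 mm across, 28 mm tall, beyond the mat; leave alone. Origin: centre of its underside.
- fan: Loose black 80 x 80 x 25 mm fan lying on the receiver's own green board, left of the bay; leave alone. Origin: centre of its underside.
- spare_cap: Loose blue capacitor, 22 mm diameter, 30 mm tall, standing on the receiver's own green board; leave alone. Origin: centre of its underside.
- cleaner_can: Blue can, 52 mm diameter, 120 mm tall, standing right of the mat; leave alone. Origin: centre of its underside.
Mind the look-alikes: they are no part of the job. Of the things that look like the module, take the one that is farthest from the robot's base at the start.

How it is judged:
By the outcome, as a careful person would: the job done as asked, in the order asked, and still so for the second after the job is handed in, with the robot touching nothing.
It also fails if it takes over 64 s, if anything falls off the work surface, if the arm or the gripper's body presses on something with over 40 N, if the wrist force passes 120 N, or if a joint passes its speed limit or range.

### The arm

A 6-joint arm with a two-finger parallel gripper is mounted at the origin on the work surface. World frame = base frame: x ahead of the robot, y to its left, z up, the work surface at z = 0. Lengths are in mm, angles in rad, forces in N, time in s.
With the tool pointing down it reaches from about 350 to 875 mm from the base axis. Payload 4.2 kg.
Tool frame: the origin (TCP) lies at the very end of the fingers, on their centre line; the grasp point (between the pads) lies arm.grip_point_offset behind it (arm.grip_point_offset is the distance from the TCP to the grasp point, in mm); z points along the fingers, y is the line along which they close (so a half turn about z gives the same grasp; the last joint's range is limited). The gripper opens to 85 mm and grips with 20 to 120 N. Pads are 22 mm wide; open, the fingers measure 114 mm over their backs; the gripper's body (76 mm by 85 mm) begins 54 mm behind the grasp point. The pads swing forward as they close: fully open they stand 13 mm farther back than shut.
Start: joints at [1.536, 0.385, 0.008, 0, -1.194, -0.259], TCP at [180.962, 598.207, 231.312] pointing down, gripper open.
Joint ranges: [-3.14, 3.14], [-1.21, 2.06], [-1.07, 1.41], [-3.16, 2.05], [-2.99, -0.16], [-3.1, 3.1]. Speed limits (rad/s): [2.79, 2.79, 3.14, 3.14, 3.14, 3.14].

### API

Orientations are given as a unit quaternion [x, y, z, w].
In Python, from bench import arm, cams, ticket gives the robot as it stands.
- The arm moves only by the tool servo_tool, never from a script. Its argument "commands" is a list that holds one entry, the list of rows, each a list of 7 numbers: the closure in counts, from 0 (fully open) to 255 (shut), then the shift along the tool's x, y, z in m, then the turn, a rotation vector about the tool's x, y, z in degrees. In form: [[[grip, x, y, z, ax, ay, az], ...]]. A call has 1 to 10 rows; each row shifts and turns the commanded pose from where the row before left it, along the tool's axes as they then stand; what a row does not reach is not made up. A row lasts 1/12 s, in which the tool goes at most 41.7 mm and 7.16 degrees, less where a joint would pass 70% of its speed; a pose out of reach is approached as far as the arm can. A call with a gripper value outside its range is refused whole. The fingers move at their own pace and stop on an object; the grip force is fixed at half the most. Time passes only in rows, so rows that do not move let the fingers close. It gives the time, the measured TCP pose, the force, the opening and the grip force at its end, in the units of the state.
- arm.read_state(): the state, without advancing time (a new reading comes with each control period).
- cams.get_image(name): name is "scene" or "top" or "wrist"; returns a dict with "frame" (420x560x3 uint8, blue, green, red), "K" (3x3 intrinsics, pixels), "T" (4x4, takes a point from camera to world coordinates). Camera axes: x right, y up, looking along -z (the intrinsics and any distortion apply to the point x, -y, -z); pixel columns grow to the right and rows downward; lengths in mm; the calibration is good to about 2 mm. A picture is of the moment at which its call begins. There is no depth.
- ticket.job_done(): hands the job in; it is judged then, once.
The state is a dict: "clock": time; "joints": joint angles; "joint_vel": joint speeds; "joint_efforts": joint torques, N m; "position": TCP position; "ee_rot": TCP orientation; "contact_force": force on the tool from outside, world axes, zero at the start; "wrist_torque": the same for the moment, N m; "gripper_width": finger opening in mm; "grasp_force": force on a finger pad.
Only numpy, scipy, OpenCV 4.12 (cv2) and the standard library are available. Lean on these libraries where they do the work, as an engineer would, in place of code of your own. Each camera call takes 0.05 s, during which the arm holds its last target. There are 200 camera calls.

## Working session

There is one attempt and no reset: what is moved stays moved. The work goes in short steps, Python scripts to look and compute and a tool call to move; the robot and the scene stay as the last step left them, time stands still between calls to the robot, and variables do not carry over. Pictures are saved under pics/ and viewed, at most 10 in all, crops included, and the job is handed in when it is done.

Besides the shell and the picture viewer there is one more tool, called after "Call:" by a JSON object that holds its "fn" and its "kwargs". servo_tool: Moves the arm, as the interface text tells. Its arguments: {"type":"object","properties":{"commands":{"type":"array","items":{"type":"array","items":{"type":"array","items":{"type":"number"}}}}},"required":["commands"]}

```bash
mkdir -p pics; ls; python3 - <<'E'
from bench import arm,cams
import cv2,numpy as np
s=arm.read_state(); print(s, arm.grip_point_offset)
for n in("scene","top"):
    d=cams.get_image(n); cv2.imwrite(f"pics/{n}0.png",d["frame"]); np.savez(f"pics/{n}0.npz",**d); print(n,d["K"].round(1).tolist(),d["T"].round(3).tolist(),d.keys())
E
```

```text
pics
{'clock': 0.0, 'joints': array([ 1.53559260e+00,  3.85554417e-01,  6.60992149e-03, -4.97919970e-04,
       -1.19399269e+00, -2.58593494e-01]), 'joint_vel': array([-0.00074174,  0.00031516, -0.00133423, -0.00166683, -0.00036563,
       -0.00205909]), 'joint_efforts': array([ 2.10531198e-04, -3.92294168e+01,  1.88400006e+01,  4.18600693e+00,
       -4.65974532e-03,  3.01854861e-06]), 'position': array([180.80965249, 597.65893965, 230.21680977]), 'ee_rot': array([ 9.89215746e-01, -1.46461629e-01, -1.10641484e-04,  1.08954837e-03]), 'contact_force': array([-0.37148489,  0.06159093, -0.39923717]), 'wrist_torque': array([-0.02842145, -0.05948972,  0.01341648]), 'grasp_force': 0.0, 'gripper_width': 85.49312459835159} 18.700000000000003
scene [[517.3, 0.0, 275.9], [0.0, 517.3, 209.6], [0.0, 0.0, 1.0]] [[-0.349, -0.771, 0.532, 1178.254], [0.937, -0.288, 0.198, 193.896], [0.0, 0.568, 0.823, 1187.942], [0.0, 0.0, 0.0, 1.0]] dict_keys(['frame', 'K', 'T'])
top [[481.4, 0.0, 280.4], [0.0, 481.4, 208.6], [0.0, 0.0, 1.0]] [[0.012, 0.982, -0.19, 229.666], [-1.0, 0.014, 0.006, -82.15], [0.009, 0.19, 0.982, 1351.029], [0.0, 0.0, 0.0, 1.0]] dict_keys(['frame', 'K', 'T'])
```

View pics/top0.png

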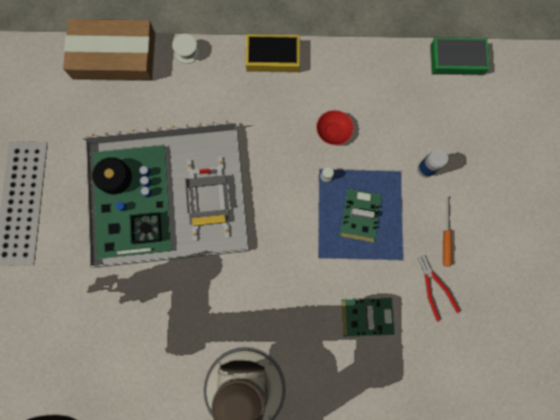

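View pics/scene0.png

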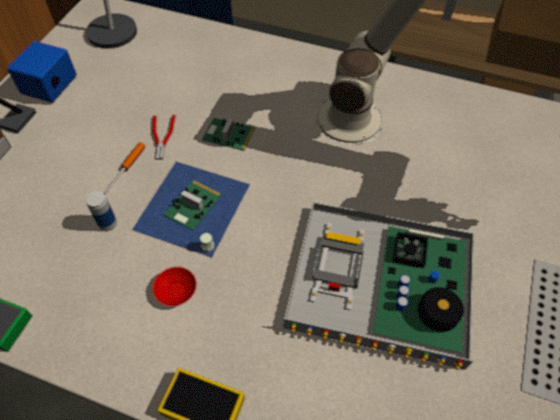

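The top view shows the target module on the blue mat at about (362,215), gold edge down (360,237) and white patch up (364,197). The look-alike is nearer the base at (370,317). In the receiver the yellow lip is at (209,219) and the red latch at (205,171).

```bash
cat > h.py <<'E'
import cv2,numpy as np
from scipy.spatial.transform import Rotation as R
def ray(d,p):
    K,T=d["K"],d["T"]; q=np.linalg.solve(K,[p[0],p[1],1.]); v=T[:3,:3]@np.array([q[0],-q[1],-q[2]]); return T[:3,3],v
def onz(d,p,z):
    o,v=ray(d,p); return (o+v*(z-o[2])/v[2])
def blobs(d,lo,hi,roi=None,amin=6):
    hsv=cv2.cvtColor(d["frame"],cv2.COLOR_BGR2HSV); m=cv2.inRange(hsv,np.array(lo),np.array(hi))
    if roi: k=np.zeros_like(m); x0,y0,x1,y1=roi; k[y0:y1,x0:x1]=255; m&=k
    c,_=cv2.findContours(m,cv2.RETR_EXTERNAL,cv2.CHAIN_APPROX_NONE)
    return sorted([x for x in c if cv2.contourArea(x)>=amin],key=cv2.contourArea)[::-1]
def rect(d,c,z):
    "world min-area rect of contour on plane z"
    P=np.array([onz(d,p,z)[:2] for p in c[:,0,:].astype(float)],np.float32)
    return cv2.minAreaRect(P)
E
python3 - <<'E'
from h import *
d=dict(np.load("pics/top0.npz"))
def show(t,bs,z,n=3):
    for c in bs[:n]: print(t,cv2.boundingRect(c),rect(d,c,z))
show("green",blobs(d,(40,60,20),(90,255,255),(315,165,405,262)),6)
show("patch/bar",blobs(d,(0,0,150),(180,70,255),(335,185,390,245)),20)
show("lip",blobs(d,(18,120,100),(35,255,255),(180,205,240,235)),29.5)
show("latch",blobs(d,(0,150,80),(10,255,255),(180,150,240,190)),33)
for n,p,z in[("UL",(90,137),32),("LL",(94,265),32),("LR",(250,248),32),("UR",(240,127),60),("jar",(328,170),50),("dish",(335,128),28),("can",(432,165),120),("cap",(121,206),40)]: print(n,onz(d,p,z).round())
E
```

```text
green (340, 189, 41, 53) ((475.9473876953125, -318.6098937988281), (99.36637115478516, 138.02589416503906), 80.05403900146484)
patch/bar (358, 193, 12, 7) ((526.6548461914062, -325.63812255859375), (31.24993896484375, 17.318307876586914), 88.69700622558594)
patch/bar (353, 210, 20, 6) ((479.2562561035156, -322.1265563964844), (54.40422439575195, 7.344150066375732), 79.2388916015625)
lip (192, 215, 34, 11) ((450.89813232421875, 109.38567352294922), (22.40652847290039, 91.9634780883789), 8.678193092346191)
latch (200, 169, 10, 4) ((591.2438354492188, 125.50509643554688), (8.776248931884766, 25.57472038269043), 0.8349844217300415)
UL [686. 457.  32.]
LL [321. 415.  32.]
LR [373.  -8.  32.]
UR [712.  27.  60.]
jar [ 593. -222.   50.]
dish [ 725. -246.   28.]
can [ 591. -491.  120.]
cap [484. 351.  40.]
```

```bash
cat >> h.py <<'E'
def pose(p,yaw,tilt=0.):
    "tool pointing down; tool y at heading yaw (deg); tilt = module +x (= -tool y) edge raised, deg"
    y=np.array([np.cos(np.radians(yaw)),np.sin(np.radians(yaw)),0]); z=np.array([0,0,-1.])
    M=np.c_[np.cross(y,z),y,z]
    return M@R.from_euler('x',tilt,degrees=True).as_matrix(),np.array(p,float)
def plan(target,N,start=None):
    from bench import arm
    if start is None:
        s=arm.read_state(); start=(R.from_quat(s["ee_rot"]).as_matrix(),s["position"])
    Rs,ps=start; Rt,pt=target
    rv=R.from_matrix(Rs.T@Rt).as_rotvec()/N; A=sum(R.from_rotvec(rv*k).as_matrix() for k in range(N))
    p=np.linalg.solve(A,Rs.T@(pt-ps)); row=np.r_[p/1000,np.degrees(rv)]
    q,M,rad=ps.copy(),Rs.copy(),[]
    for k in range(N): q=q+M@p; M=M@R.from_rotvec(rv).as_matrix(); rad.append(np.hypot(q[0],q[1]))
    print(N,"x",row.round(4).tolist(),"minrad",round(min(rad)),"maxrad",round(max(rad)),"step",round(np.linalg.norm(p),1))
    return target
E
python3 - <<'E'
from h import *
a=plan(pose((480,150,235),210),15)
plan(pose((476,-319,235),170),15,a)
plan(pose((476,-319,235),170),30)
E
```

```text
15 x [0.0347, 0.0121, -0.0003, 0.0071, -0.0033, 2.8772] minrad 503 maxrad 613 step 36.8
15 x [0.0312, 0.0065, 0.0, 0.0, 0.0, 2.6667] minrad 504 maxrad 573 step 31.9
30 x [0.0339, 0.0092, -0.0001, 0.003, -0.003, 2.7719] minrad 535 maxrad 616 step 35.1
```

Constant screw of 30 rows works.

Call:
{"fn": "servo_tool", "kwargs": {"commands": [[[0,0.034,0.009,0,0,0,2.77],[0,0.034,0.009,0,0,0,2.77],[0,0.034,0.009,0,0,0,2.77],[0,0.034,0.009,0,0,0,2.77],[0,0.034,0.009,0,0,0,2.77],[0,0.034,0.009,0,0,0,2.77],[0,0.034,0.009,0,0,0,2.77],[0,0.034,0.009,0,0,0,2.77],[0,0.034,0.009,0,0,0,2.77],[0,0.034,0.009,0,0,0,2.77]]]}}

```text
clock: 0.93
position: [431.7, 354.1, 230.8]
ee_rot: [0.925, -0.38, -0.0, 0.0]
contact_force: [0.2, 0.2, -0.4]
gripper_width: 85.6
grasp_force: 0.0
```

Call:
{"fn": "servo_tool", "kwargs": {"commands": [[[0,0.034,0.009,0,0,0,2.77],[0,0.034,0.009,0,0,0,2.77],[0,0.034,0.009,0,0,0,2.77],[0,0.034,0.009,0,0,0,2.77],[0,0.034,0.009,0,0,0,2.77],[0,0.034,0.009,0,0,0,2.77],[0,0.034,0.009,0,0,0,2.77],[0,0.034,0.009,0,0,0,2.77]]]}}

```text
clock: 1.6
position: [531.1, 92.8, 230.9]
ee_rot: [0.835, -0.551, -0.0, 0.0]
contact_force: [0.1, 0.4, -0.8]
gripper_width: 85.6
grasp_force: 0.0
```

```bash
python3 - <<'E'
from h import *
from bench import arm,cams
cams.get_image("wrist");cams.get_image("wrist");d=cams.get_image("wrist"); np.savez("pics/w1.npz",**d); cv2.imwrite("pics/w1.png",d["frame"])
print(arm.read_state()["position"],d["T"][:3].round(2).tolist(),arm.read_state()["joints"].round(2))
plan(pose((476,-319,235),170),12)
E
```

```text
[530.90061648  92.25428629 230.84306797] [[-0.92, 0.37, 0.13, 564.44], [-0.39, -0.87, -0.3, 14.13], [0.0, -0.33, 0.95, 373.58]] [ 0.47  0.24 -0.2  -0.   -1.13 -0.07]
12 x [0.0338, 0.0094, -0.0003, 0.0054, -0.0009, 2.756] minrad 539 maxrad 573 step 35.1
```

View pics/w1.png

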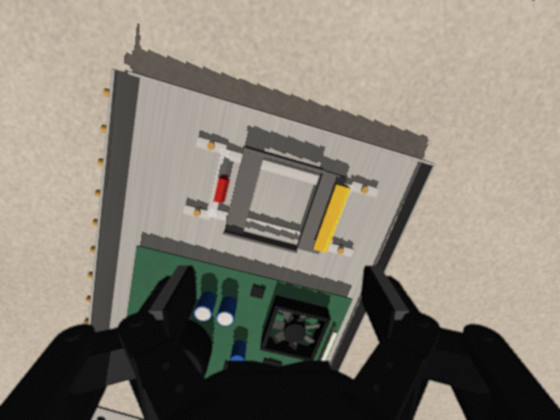

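The wrist view shows the cradle: yellow lip around (332,218), red latch (221,190), dark seats and cheeks between (230,235) and (345,180).

```bash
python3 - <<'E'
from h import *
d=dict(np.load("pics/w1.npz"))
for n,lo,hi,roi,z in(("lip",(18,120,90),(35,255,255),(300,170,370,270),29.5),("latch",(0,130,60),(10,255,255),(200,160,250,220),33)):
  for c in blobs(d,lo,hi,roi,20)[:2]:
    r=rect(d,c,z); print(n,r,cv2.boxPoints(r).round(1).tolist())
# cradle dark seats edge and tray corners
for n,p,z in(("trayUL",(114,70),60),("trayUR",(433,162),32),("cheekUL",(247,147),28.5),("cheekUR",(345,176),28.5),("LL",(226,232),28.5),("LR",(297,250),28.5)): print(n,onz(d,p,z).round(1))
E
```

```text
lip ((450.3428039550781, 111.45817565917969), (20.253252029418945, 91.97875213623047), 6.963453769683838) [[434.70001220703125, 155.89999389648438], [445.8999938964844, 64.5999984741211], [466.0, 67.0], [454.79998779296875, 158.3000030517578]]
lip ((429.7594909667969, 60.158241271972656), (6.087777614593506, 6.580102443695068), 28.295055389404297) [[425.5, 61.599998474121094], [428.6000061035156, 55.79999923706055], [434.0, 58.70000076293945], [430.8999938964844, 64.5]]
latch ((590.56494140625, 127.42982482910156), (12.292612075805664, 32.037776947021484), 7.105196475982666) [[582.5, 142.60000610351562], [586.4000244140625, 110.80000305175781], [598.5999755859375, 112.30000305175781], [594.7000122070312, 144.10000610351562]]
trayUL [724.9  44.8  60. ]
trayUR [372.5  -1.1  32. ]
cheekUL [580.2  68.4  28.5]
cheekUR [459.1  54.6  28.5]
LL [566.5 179.8  28.5]
LR [471.8 167.8  28.5]
```

Call:
{"fn": "servo_tool", "kwargs": {"commands": [[[0,0.034,0.0094,0,0,0,2.76],[0,0.034,0.0094,0,0,0,2.76],[0,0.034,0.0094,0,0,0,2.76],[0,0.034,0.0094,0,0,0,2.76],[0,0.034,0.0094,0,0,0,2.76],[0,0.034,0.0094,0,0,0,2.76],[0,0.034,0.0094,0,0,0,2.76],[0,0.034,0.0094,0,0,0,2.76],[0,0.034,0.0094,0,0,0,2.76],[0,0.034,0.0094,0,0,0,2.76]]]}}

```text
clock: 2.58
position: [503.2, -254.3, 231.0]
ee_rot: [-0.68, 0.733, 0.0, -0.0]
contact_force: [0.2, 0.2, 0.6]
gripper_width: 85.5
grasp_force: 0.0
```

```bash
python3 - <<'E'
from h import *
from bench import arm,cams
cams.get_image("wrist");cams.get_image("wrist");d=cams.get_image("wrist"); np.savez("pics/w2.npz",**d); cv2.imwrite("pics/w2.png",d["frame"])
print(arm.read_state()["position"])
for n,lo,hi,z in(("green",(40,60,20),(90,255,255),6),("patch/bar",(0,0,150),(180,60,255),6),("gold",(15,80,80),(35,255,255),6)):
  for c in blobs(d,lo,hi,None,150)[:4]: print(n,cv2.boundingRect(c),rect(d,c,z))
E
```

```text
[ 502.59861115 -254.83790404  230.77366803]
green (238, 75, 122, 96) ((475.90020751953125, -317.7605285644531), (100.24939727783203, 139.237548828125), 80.4371337890625)
green (485, 24, 75, 132) ((206.27793884277344, -335.16473388671875), (89.2430191040039, 136.3551025390625), 7.904131889343262)
patch/bar (0, 0, 560, 407) ((434.9570617675781, -173.52041625976562), (539.4434814453125, 916.11376953125), 77.3711929321289)
patch/bar (485, 0, 75, 29) ((224.66189575195312, -413.7247009277344), (26.179655075073242, 85.19679260253906), 85.50190734863281)
patch/bar (92, 381, 52, 39) ((816.6119995117188, 113.62979888916016), (89.34085845947266, 90.09033203125), 85.29448699951172)
patch/bar (414, 381, 51, 39) ((248.9315185546875, 160.2256622314453), (89.60188293457031, 89.28797149658203), 85.29448699951172)
gold (0, 276, 40, 109) ((926.5814208984375, -29.924774169921875), (219.43231201171875, 59.76498031616211), 68.27708435058594)
gold (340, 91, 20, 76) ((411.2533264160156, -306.3019104003906), (89.39248657226562, 9.712783813476562), 80.44649505615234)
```

View pics/w2.png

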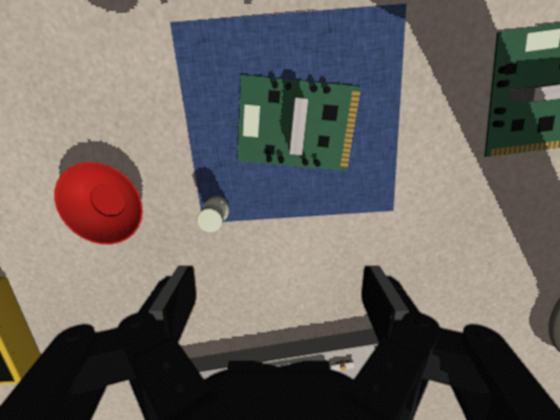

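The module is at (300,122) px, clear of the jar (210,218). Its measured size of 100×139 mm matches the 100×140 given.

```bash
python3 - <<'E'
from h import *
plan(pose((475.9,-317.8,70),170.4),9)
E
```

```text
9 x [0.0073, 0.0021, 0.0179, 0.0055, 0.0017, 0.5735] minrad 564 maxrad 572 step 19.4
```

Call:
{"fn": "servo_tool", "kwargs": {"commands": [[[0,0.0073,0.0021,0.0179,0,0,0.57],[0,0.0073,0.0021,0.0179,0,0,0.57],[0,0.0073,0.0021,0.0179,0,0,0.57],[0,0.0073,0.0021,0.0179,0,0,0.57],[0,0.0073,0.0021,0.0179,0,0,0.57],[0,0.0073,0.0021,0.0179,0,0,0.57],[0,0.0073,0.0021,0.0179,0,0,0.57],[0,0.0073,0.0021,0.0179,0,0,0.57],[0,0.0073,0.0021,0.0179,0,0,0.57],[0,0,0,0,0,0,0]]]}}

```text
clock: 3.57
position: [474.8, -315.0, 66.4]
ee_rot: [-0.647, 0.763, 0.004, -0.002]
contact_force: [-1.8, 0.6, 0.1]
gripper_width: 85.5
grasp_force: 0.0
```

```bash
python3 - <<'E'
from h import *
plan(pose((475.9,-317.8,13),170.4),4)
E
```

```text
4 x [0.0007, -0.0005, 0.0134, 0.1107, 0.0306, 0.049] minrad 570 maxrad 572 step 13.4
```

Call:
{"fn": "servo_tool", "kwargs": {"commands": [[[0,0.0007,-0.0005,0.0135,0,0,0],[0,0.0007,-0.0005,0.0135,0,0,0],[0,0.0007,-0.0005,0.0135,0,0,0],[0,0.0007,-0.0005,0.012,0,0,0],[0,0,0,0,0,0,0],[255,0,0,0,0,0,0],[255,0,0,0,0,0,0],[255,0,0,0,0,0,0],[255,0,0,0,0,0,0],[255,0,0,0,0,0,0]]]}}

```text
clock: 4.4
position: [478.8, -320.0, 18.5]
ee_rot: [-0.647, 0.763, -0.001, 0.0]
contact_force: [-0.4, -0.4, 0.2]
gripper_width: 25.7
grasp_force: 0.0
```

Call:
{"fn": "servo_tool", "kwargs": {"commands": [[[120,0,0.002,0.003,0,0,0],[120,0,0.001,0.003,0,0,0],[255,0,0,0,0,0,0],[255,0,0,0,0,0,0],[255,0,0,0,0,0,0],[255,0,0,0,0,0,0]]]}}

```text
clock: 4.9
position: [475.4, -319.4, 11.7]
ee_rot: [-0.647, 0.763, -0.0, 0.0]
contact_force: [-0.3, -0.2, 0.5]
gripper_width: 13.4
grasp_force: 59.6
```

Call:
{"fn": "servo_tool", "kwargs": {"commands": [[[255,0,0,-0.01,0,0,0],[255,0,0,-0.02,0,0,0],[255,0,0,-0.03,0,0,0],[255,0,0,-0.03,0,0,0],[255,0,0,-0.03,0,0,0],[255,0,0,-0.01,0,0,0]]]}}

```text
clock: 5.4
position: [477.6, -320.6, 147.3]
ee_rot: [-0.647, 0.762, -0.004, 0.002]
contact_force: [1.1, -0.1, 0.3]
gripper_width: 12.7
grasp_force: 59.4
```

```bash
cat >> h.py <<'E'
C=np.array([518.0,119.3,0]); YAW=7.0; G=np.array([0,-1.7,9.7])   # cradle origin, yaw, TCP in module frame
U=np.array([np.cos(np.radians(YAW)),np.sin(np.radians(YAW)),0]); V=np.array([-U[1],U[0],0]); Z=np.array([0,0,1.])
def held(gx,gz,tilt,y=0.):
    "tool pose putting the gold edge's bottom corner at chassis (gx,y,gz) with given tilt"
    M,_=pose((0,0,0),180+YAW,tilt)
    v=G-np.array([-70,0,0]); p=C+U*gx+V*y+Z*gz+M@np.array([-v[1],-v[0],-v[2]])
    return M,p
def where(st=None):
    "gold bottom corner in chassis coords, tilt"
    from bench import arm
    s=arm.read_state(); M=R.from_quat(s["ee_rot"]).as_matrix(); v=np.array([-70,0,0])-G
    q=s["position"]+M@np.array([-v[1],-v[0],-v[2]])-C
    mx=-M[:,1]; F=s["contact_force"]; W=s["wrist_torque"]
    print("gold",round(q@U,1),round(q@V,1),round(q[2],1),"tilt",round(np.degrees(np.arcsin(mx[2])),2),"yaw",round(np.degrees(np.arctan2(mx[1],mx[0])),2),"roll",round(np.degrees(M[2,0]),2),"Fxyz",(F@U).round(1),(F@V).round(1),F[2].round(1),"W",W.round(2),"t",round(s["clock"],2),"grip",round(s["gripper_width"],1),round(s["grasp_force"],1))
E
python3 - <<'E'
from h import *
where()
a=held(-46,60,11); print(a[1]); plan(a,18); plan(held(-46,28,11),4,a)
E
```

```text
gold -160.3 -410.4 137.0 tilt 0.49 yaw -9.37 roll 0.15 Fxyz 1.1 -0.2 0.3 W [-0.08 -0.11  0.  ] t 5.4 grip 12.7 59.4
[538.91472342 120.15523843  82.87841336]
18 x [-0.0246, -0.0024, 0.0039, 0.5812, -0.0996, -0.9052] minrad 531 maxrad 568 step 25.0
4 x [0.0, 0.0015, 0.0079, 0.0, 0.0, 0.0] minrad 552 maxrad 552 step 8.0
```

Call:
{"fn": "servo_tool", "kwargs": {"commands": [[[255,-0.0246,-0.0024,0.002,0.58,-0.1,-0.9],[255,-0.0246,-0.0024,0.002,0.58,-0.1,-0.9],[255,-0.0246,-0.0024,0.002,0.58,-0.1,-0.9],[255,-0.0246,-0.0024,0.002,0.58,-0.1,-0.9],[255,-0.0246,-0.0024,0.002,0.58,-0.1,-0.9],[255,-0.0246,-0.0024,0.002,0.58,-0.1,-0.9],[255,-0.0246,-0.0024,0.002,0.58,-0.1,-0.9],[255,-0.0246,-0.0024,0.002,0.58,-0.1,-0.9],[255,-0.0246,-0.0024,0.002,0.58,-0.1,-0.9],[255,-0.0246,-0.0024,0.002,0.58,-0.1,-0.9]]]}}

```text
clock: 6.23
position: [522.6, -75.8, 123.9]
ee_rot: [-0.704, 0.709, -0.033, 0.039]
contact_force: [1.0, -0.7, -0.9]
gripper_width: 13.2
grasp_force: 59.3
```

```bash
python3 - <<'E'
from h import *
where()
plan(held(-46,60,11),9)
E
```

```text
gold -87.0 -183.5 107.1 tilt 5.83 yaw -0.42 roll -0.55 Fxyz 0.9 -0.8 -0.9 W [-0.02  0.19 -0.05] t 6.23 grip 13.2 59.3
9 x [-0.0216, -0.0022, 0.0051, 0.5701, -0.0589, -0.8183] minrad 528 maxrad 552 step 22.3
```

Call:
{"fn": "servo_tool", "kwargs": {"commands": [[[255,-0.0216,-0.0022,0.005,0.57,-0.06,-0.82],[255,-0.0216,-0.0022,0.005,0.57,-0.06,-0.82],[255,-0.0216,-0.0022,0.005,0.57,-0.06,-0.82],[255,-0.0216,-0.0022,0.005,0.57,-0.06,-0.82],[255,-0.0216,-0.0022,0.005,0.57,-0.06,-0.82],[255,-0.0216,-0.0022,0.005,0.57,-0.06,-0.82],[255,-0.0216,-0.0022,0.005,0.57,-0.06,-0.82],[255,-0.0216,-0.0022,0.005,0.57,-0.06,-0.82],[255,-0.0216,-0.0022,0.005,0.57,-0.06,-0.82],[255,0,0,0,0,0,0]]]}}

```text
clock: 7.07
position: [538.6, 121.1, 82.6]
ee_rot: [0.747, -0.658, 0.064, -0.071]
contact_force: [-0.8, -0.3, -2.4]
gripper_width: 12.9
grasp_force: 59.1
```

```bash
python3 - <<'E'
from h import *
from bench import cams
d=cams.get_image("wrist"); d=cams.get_image("wrist");d=cams.get_image("wrist"); cv2.imwrite("pics/w3.png",d["frame"]); np.savez("pics/w3.npz",**d)
where()
plan(held(-46,32,11),4)
E
```

```text
gold -46.5 -1.7 60.5 tilt 10.95 yaw 6.99 roll 0.03 Fxyz -1.1 -0.1 -1.5 W [-0.07  0.46 -0.  ] t 7.22 grip 13.2 59.1
4 x [-0.0004, 0.0012, 0.007, 0.0137, -0.009, -0.0021] minrad 552 maxrad 552 step 7.1
```

View pics/w3.png

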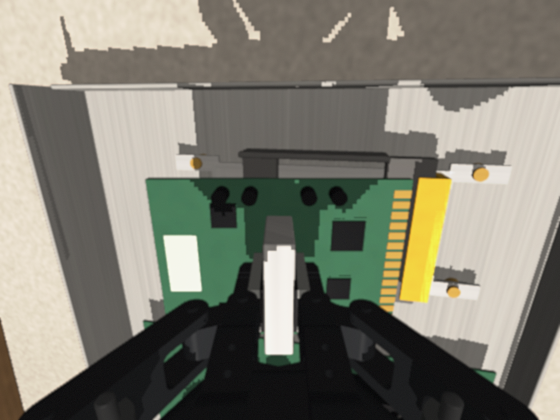

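The module is held square: its gold corner is at (411,180) and the yellow lip runs from (418,178) to (403,300), just beyond it.

```bash
python3 - <<'E'
from h import *
d=dict(np.load("pics/w3.npz"))
c=blobs(d,(18,130,150),(32,255,255),(396,170,460,310),200)[0]
r=rect(d,c,29.5); b=cv2.boxPoints(r)
for p in b: q=np.r_[p,0]-C; print("lip",round(q@U,1),round(q@V,1))
print(r)
M,p=held(-46.5,60.5,10.95,-1.7)
for m,px in(((-70,-50,4),(411,180)),((70,-50,4),(148,180)),((0,-30,40),(278,247)),((0,30,40),(278,354))):
    v=np.array(m)-G; w=p+M@np.array([-v[1],-v[0],-v[2]]); e=onz(d,px,w[2])-w; print(m,"seen-pred x,y",round(e@U,1),round(e@V,1))
E
```

```text
lip -78.3 46.9
lip -78.4 -44.8
lip -58.8 -44.8
lip -58.6 46.9
((449.8630065917969, 111.97579956054688), (19.65564727783203, 91.67345428466797), 6.8810811042785645)
(-70, -50, 4) seen-pred x,y 1.3 1.3
(70, -50, 4) seen-pred x,y -2.1 1.3
(0, -30, 40) seen-pred x,y 0.6 2.0
(0, 30, 40) seen-pred x,y 0.5 0.3
```

Call:
{"fn": "servo_tool", "kwargs": {"commands": [[[255,-0.0007,0.001,0.0055,0,0,0],[255,-0.0006,0.001,0.0055,0,0,0],[255,0,0.001,0.0055,0,0,0],[255,0,0.001,0.0055,0,0,0],[255,0,0.001,0.0055,0,0,0],[255,0,0.001,0.004,0,0,0],[255,0,0.0003,0.0015,0,0,0],[255,0,0.0002,0.001,0,0,0],[255,0,0,0,0,0,0],[255,0,0,0,0,0,0]]]}}

```text
clock: 8.05
position: [539.4, 120.1, 49.2]
ee_rot: [0.745, -0.66, 0.064, -0.072]
contact_force: [-0.3, 0.4, -1.5]
gripper_width: 13.2
grasp_force: 59.2
```

```bash
python3 - <<'E'
from h import *
where()
E
```

```text
gold -45.5 -0.1 26.3 tilt 11.05 yaw 7.0 roll 0.0 Fxyz -0.3 0.5 -1.5 W [-0.11  0.49  0.02] t 8.05 grip 13.2 59.2
```

Call:
{"fn": "servo_tool", "kwargs": {"commands": [[[255,0,0.0001,0.0007,0,0,0],[255,0,0.0002,0.0007,0,0,0],[255,0,0.0001,0.0007,0,0,0],[255,0,0.0001,0.0007,0,0,0],[255,0,0.0002,0.0007,0,0,0],[255,0,0,0,0,0,0]]]}}

```text
clock: 8.55
position: [539.1, 119.9, 45.3]
ee_rot: [0.745, -0.66, 0.064, -0.072]
contact_force: [-0.1, -0.4, -2.3]
gripper_width: 13.2
grasp_force: 59.2
```

Call:
{"fn": "servo_tool", "kwargs": {"commands": [[[255,0,0.0001,0.0007,0,0,0],[255,0,0.0002,0.0007,0,0,0],[255,0,0,0,0,0,0]]]}}

```text
clock: 8.8
position: [539.0, 119.9, 43.9]
ee_rot: [0.745, -0.66, 0.064, -0.072]
contact_force: [0.0, -0.1, -1.4]
gripper_width: 13.1
grasp_force: 59.2
```

Call:
{"fn": "servo_tool", "kwargs": {"commands": [[[255,0,0.0001,0.0006,0,0,0],[255,0,0.0001,0.0006,0,0,0],[255,0,0,0,0,0,0]]]}}

```text
clock: 9.05
position: [539.3, 119.9, 43.4]
ee_rot: [0.745, -0.66, 0.064, -0.072]
contact_force: [-1.0, -0.1, 3.3]
gripper_width: 13.2
grasp_force: 60.1
```

Call:
{"fn": "servo_tool", "kwargs": {"commands": [[[255,0,0.0001,0.0006,0,0,0],[255,0,0.0001,0.0006,0,0,0],[255,0,0,0,0,0,0]]]}}

```text
clock: 9.3
position: [539.6, 120.0, 42.9]
ee_rot: [0.746, -0.659, 0.064, -0.072]
contact_force: [-3.6, 0.1, 11.2]
gripper_width: 13.4
grasp_force: 61.1
```

Call:
{"fn": "servo_tool", "kwargs": {"commands": [[[255,0,0.0001,0.0006,0,0,0],[255,0,0.0001,0.0006,0,0,0],[255,0,0,0,0,0,0]]]}}

```text
clock: 9.55
position: [539.7, 120.0, 42.5]
ee_rot: [0.746, -0.659, 0.064, -0.072]
contact_force: [-5.2, -1.3, 17.0]
gripper_width: 13.3
grasp_force: 62.3
```

Call:
{"fn": "servo_tool", "kwargs": {"commands": [[[255,0,-0.0004,-0.002,0,0,0],[255,0,-0.0004,-0.0019,0,0,0],[255,0,0,0,0,0,0],[255,0,0,0,0,0,0]]]}}

```text
clock: 9.88
position: [539.3, 120.0, 44.1]
ee_rot: [0.745, -0.66, 0.064, -0.072]
contact_force: [-0.4, 0.1, -2.1]
gripper_width: 13.4
grasp_force: 59.2
```

```bash
python3 - <<'E'
from h import *
from bench import cams
d=cams.get_image("wrist"); cv2.imwrite("pics/w4.png",d["frame"]); np.savez("pics/w4.npz",**d)
where()
a=cv2.imread("pics/w3.png");b=d["frame"]
t=np.hstack([a[160:320,130:430],b[160:320,130:430]]); cv2.imwrite("pics/w34.png",t)
# green plate back edge and left/right corners in tool-fixed view: compare the two
for n in("w3","w4"):
    e=dict(np.load(f"pics/{n}.npz")); c=blobs(e,(40,60,20),(90,255,255),(130,165,430,240),200)[0][:,0,:]
    print(n,"left",c[np.argmin(c[:,0]+c[:,1])],"right",c[np.argmax(c[:,0]-c[:,1])])
E
```

```text
gold -45.8 -0.3 21.1 tilt 11.0 yaw 6.99 roll 0.01 Fxyz -0.0 0.3 -1.9 W [-0.07  0.44 -0.04] t 9.93 grip 13.4 59.2
w3 left [147 179] right [412 180]
w4 left [147 179] right [412 181]
```

View pics/w34.png

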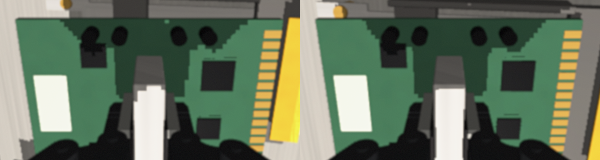

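The held module has not slipped: its corner pixels are unchanged between the two views. The seat was felt at a gold-corner height of about 20.4. Sliding under the lip now.

Call:
{"fn": "servo_tool", "kwargs": {"commands": [[[255,0,0.0029,-0.0006,0,0,0],[255,0,0.003,-0.0006,0,0,0],[255,0,0.0029,-0.0005,0,0,0],[255,0,0.0029,-0.0006,0,0,0],[255,0,0.0015,-0.0003,0,0,0],[255,0,0.0015,-0.0003,0,0,0],[255,0,0,0,0,0,0]]]}}

```text
clock: 10.52
position: [524.0, 118.1, 44.4]
ee_rot: [0.745, -0.66, 0.064, -0.072]
contact_force: [0.5, 0.4, -1.6]
gripper_width: 13.5
grasp_force: 59.2
```

```bash
python3 - <<'E'
from h import *
where()
E
```

```text
gold -61.0 -0.2 21.5 tilt 11.01 yaw 7.0 roll 0.01 Fxyz 0.5 0.3 -1.6 W [-0.05  0.46 -0.04] t 10.52 grip 13.5 59.2
```

Call:
{"fn": "servo_tool", "kwargs": {"commands": [[[255,0,0.0015,-0.0002,0,0,0],[255,0,0.0015,-0.0002,0,0,0],[255,0,0.0015,-0.0002,0,0,0],[255,0,0.0015,-0.0002,0,0,0],[255,0,0.001,-0.0002,0,0,0],[255,0,0,0,0,0,0]]]}}

```text
clock: 11.02
position: [517.1, 117.2, 44.0]
ee_rot: [0.745, -0.66, 0.064, -0.072]
contact_force: [-0.5, 0.5, -1.5]
gripper_width: 12.9
grasp_force: 59.2
```

```bash
python3 - <<'E'
from h import *
where()
E
```

```text
gold -68.0 -0.3 21.1 tilt 11.01 yaw 6.99 roll 0.02 Fxyz -0.5 0.5 -1.5 W [-0.05  0.43 -0.02] t 11.02 grip 12.9 59.2
```

Now feel for the stop with 0.7 mm steps, reading each time.

Call:
{"fn": "servo_tool", "kwargs": {"commands": [[[255,0,0.0007,-0.0001,0,0,0],[255,0,0.0007,-0.0001,0,0,0],[255,0,0.0007,-0.0001,0,0,0],[255,0,0,0,0,0,0]]]}}

```text
clock: 11.35
position: [515.1, 117.0, 43.9]
ee_rot: [0.745, -0.66, 0.064, -0.072]
contact_force: [0.0, 0.0, -1.0]
gripper_width: 13.1
grasp_force: 59.2
```

Call:
{"fn": "servo_tool", "kwargs": {"commands": [[[255,0,0.0007,-0.0001,0,0,0],[255,0,0.0007,-0.0001,0,0,0],[255,0,0,0,0,0,0]]]}}

```text
clock: 11.6
position: [514.1, 117.0, 44.1]
ee_rot: [0.745, -0.66, 0.064, -0.072]
contact_force: [0.3, 0.1, -1.7]
gripper_width: 13.1
grasp_force: 59.1
```

Call:
{"fn": "servo_tool", "kwargs": {"commands": [[[255,0,0.0007,-0.0001,0,0,0],[255,0,0.0006,-0.0001,0,0,0],[255,0,0,0,0,0,0]]]}}

```text
clock: 11.85
position: [513.9, 117.3, 44.4]
ee_rot: [0.746, -0.659, 0.064, -0.073]
contact_force: [4.6, -1.7, -3.2]
gripper_width: 12.8
grasp_force: 58.9
```

```bash
python3 - <<'E'
from h import *
where()
plan(held(-71.2,20.8,5.5,-.3),7)
E
```

```text
gold -71.1 0.2 21.3 tilt 11.18 yaw 7.02 roll -0.05 Fxyz 4.3 -2.2 -3.2 W [-0.61 -0.98 -0.05] t 11.85 grip 12.8 58.9
7 x [0.0001, -0.0001, 0.0011, -0.8112, 0.0077, 0.0037] minrad 527 maxrad 529 step 1.1
```

Call:
{"fn": "servo_tool", "kwargs": {"commands": [[[255,0,-0.0003,0.0011,-0.8,0,0],[255,0,-0.0001,0.0011,-0.8,0,0],[255,0,-0.0001,0.0011,-0.8,0,0],[255,0,0,0.0011,-0.8,0,0],[255,0,0,0,0,0,0]]]}}

```text
clock: 12.27
position: [515.0, 117.5, 40.0]
ee_rot: [0.747, -0.661, 0.045, -0.052]
contact_force: [2.7, 0.5, 1.6]
gripper_width: 12.6
grasp_force: 59.8
```

```bash
python3 - <<'E'
from h import *
where()
plan(held(-71.4,20.6,5.0,-.1),3)
E
```

```text
gold -71.2 0.3 20.7 tilt 7.9 yaw 6.97 roll -0.04 Fxyz 2.7 0.2 1.6 W [ 0.02 -0.31  0.02] t 12.27 grip 12.6 59.8
3 x [0.0001, -0.0001, 0.0012, -0.9679, 0.0121, -0.0101] minrad 528 maxrad 529 step 1.2
```

Resting lightly on the seat and against the stop (2.7 N). Rotate further.

Call:
{"fn": "servo_tool", "kwargs": {"commands": [[[255,0,0,0.0011,-0.9,0,0],[255,0,0,0.0011,-0.9,0,0],[255,0,0,0.0007,-0.6,0,0],[255,0,0,0,0,0,0]]]}}

```text
clock: 12.6
position: [515.5, 117.6, 37.2]
ee_rot: [0.748, -0.662, 0.032, -0.036]
contact_force: [5.1, 1.1, 0.6]
gripper_width: 13.2
grasp_force: 59.9
```

```bash
python3 - <<'E'
from h import *
where()
plan(held(-71.6,20.5,4.2,-.1),2)
E
```

```text
gold -71.4 0.3 20.7 tilt 5.54 yaw 6.99 roll -0.04 Fxyz 5.2 0.4 0.6 W [ 0.17 -0.95 -0.01] t 12.6 grip 13.2 59.9
2 x [0.0002, 0.0, 0.0009, -0.6685, 0.0181, -0.0054] minrad 529 maxrad 529 step 0.9
```

Call:
{"fn": "servo_tool", "kwargs": {"commands": [[[255,0,-0.0002,0.0009,-0.7,0,0],[255,0,-0.0001,0.0006,-0.5,0,0],[255,0,0,0,0,0,0]]]}}

```text
clock: 12.85
position: [515.8, 117.6, 35.7]
ee_rot: [0.748, -0.662, 0.025, -0.029]
contact_force: [4.4, 0.1, 1.1]
gripper_width: 13.0
grasp_force: 59.9
```

```bash
python3 - <<'E'
from h import *
from bench import cams
where()
d=cams.get_image("wrist"); cv2.imwrite("pics/w5.png",d["frame"]); np.savez("pics/w5.npz",**d)
E
```

```text
gold -71.5 0.3 20.7 tilt 4.33 yaw 7.0 roll -0.04 Fxyz 4.3 -0.4 1.1 W [ 0.29 -1.1  -0.01] t 12.85 grip 13.0 59.9
```

View pics/w5.png

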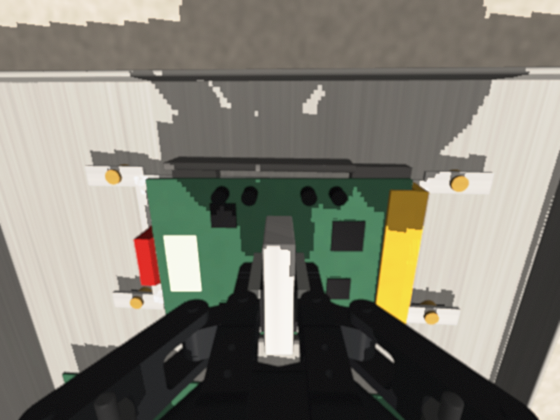

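The gold contacts are fully under the yellow lip (385–425, 190–330), and the latch edge (150,250) sits at the red latch.

Call:
{"fn": "servo_tool", "kwargs": {"commands": [[[255,0,-0.0001,0.0006,-0.5,0,0],[255,0,0,0,0,0,0]]]}}

```text
clock: 13.07
position: [515.8, 117.6, 35.3]
ee_rot: [0.749, -0.662, 0.022, -0.026]
contact_force: [3.3, 1.8, 2.5]
gripper_width: 13.1
grasp_force: 60.1
```

```bash
python3 - <<'E'
from h import *
where()
E
```

```text
gold -71.6 0.3 20.9 tilt 3.87 yaw 7.01 roll -0.04 Fxyz 3.5 1.4 2.5 W [ 0.36 -1.23 -0.01] t 13.07 grip 13.1 60.1
```

Call:
{"fn": "servo_tool", "kwargs": {"commands": [[[130,0,0,0,0,0,0],[130,0,0,0,0,0,0],[130,0,0,0,0,0,0],[130,0,0,0,0,0,0],[130,0,0,-0.005,0,0,0],[130,0,0,-0.015,0,0,0],[130,0,0,-0.02,0,0,0],[130,0,0,-0.015,0,0,0],[130,0,0,0,0,0,0]]]}}

```text
clock: 13.82
position: [512.6, 117.3, 92.8]
ee_rot: [0.749, -0.662, 0.023, -0.027]
contact_force: [1.5, 0.5, -0.5]
gripper_width: 41.8
grasp_force: 0.0
```

```bash
python3 - <<'E'
from h import *
from bench import cams
where()
d=cams.get_image("wrist"); d=cams.get_image("wrist"); cv2.imwrite("pics/w6.png",d["frame"]); np.savez("pics/w6.npz",**d)
# press point: chassis x = 49 (module) + lip/latch offset; from gold corner at est -71.6 -> origin -1.6
P=C+U*(49-1.6)+V*1.0
M,_=pose((0,0,0),187)
a=plan((M,P+Z*50),5)
E
```

```text
gold -74.7 0.4 78.2 tilt 4.03 yaw 7.03 roll -0.09 Fxyz 1.5 0.3 -0.5 W [0.02 0.08 0.02] t 13.82 grip 41.8 0.0
5 x [-0.0006, -0.0106, 0.0084, -0.7515, 0.0043, -0.0054] minrad 535 maxrad 579 step 13.6
```

View pics/w6.png

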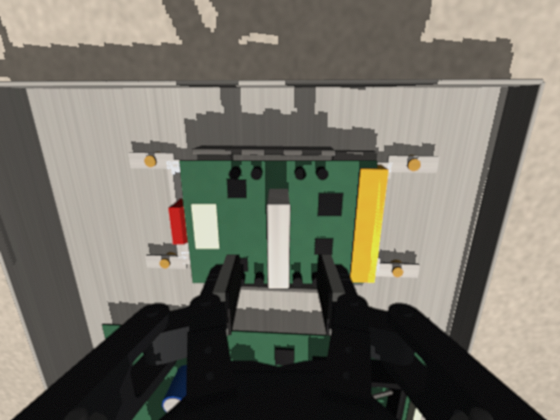

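The released module lies hooked under the lip (368,225), its other edge at the red latch (178,222). Next: close the fingers and move over the patch side.

Call:
{"fn": "servo_tool", "kwargs": {"commands": [[[255,-0.0006,-0.0106,0,-0.75,0,0],[255,-0.0006,-0.0106,0,-0.75,0,0],[255,-0.0006,-0.0106,0,-0.75,0,0],[255,-0.0006,-0.0106,0,-0.75,0,0],[255,-0.0006,-0.0106,0,-0.75,0,0],[255,0,0,0.01,0,0,0],[255,0,0,0.015,0,0,0],[255,0,0,0.015,0,0,0],[255,0,0,0,0,0,0],[255,0,0,0,0,0,0]]]}}

```text
clock: 14.75
position: [561.6, 125.1, 49.7]
ee_rot: [0.749, -0.663, -0.001, 0.002]
contact_force: [-0.7, -0.7, 0.3]
gripper_width: -0.2
grasp_force: 0.0
```

```bash
python3 - <<'E'
from h import *
from bench import arm
s=arm.read_state(); q=s["position"]-C; print("x,y,z",q@U,q@V,q[2]); where()
E
```

```text
x,y,z 43.95891383115261 0.4822513225005854 49.696868685484844
gold -26.1 2.2 40.3 tilt -0.28 yaw 6.98 roll 0.1 Fxyz -0.8 -0.7 0.3 W [ 0.07 -0.08 -0.02] t 14.75 grip -0.2 0.0
```

Call:
{"fn": "servo_tool", "kwargs": {"commands": [[[255,0,-0.004,0.004,0,0,0],[255,0,0,0.004,0,0,0],[255,0,0,0.003,0,0,0],[255,0,0,0.0015,0,0,0],[255,0,0,0.001,0,0,0],[255,0,0,0,0,0,0]]]}}

```text
clock: 15.25
position: [567.3, 126.4, 38.0]
ee_rot: [0.749, -0.663, -0.0, 0.0]
contact_force: [0.4, -0.0, 0.0]
gripper_width: 0.0
grasp_force: 0.0
```

Call:
{"fn": "servo_tool", "kwargs": {"commands": [[[255,0,0,0.001,0,0,0],[255,0,0,0.001,0,0,0],[255,0,0,0,0,0,0]]]}}

```text
clock: 15.5
position: [567.3, 126.4, 36.0]
ee_rot: [0.749, -0.663, -0.0, 0.0]
contact_force: [0.3, 0.1, -0.7]
gripper_width: 0.2
grasp_force: 0.0
```

Call:
{"fn": "servo_tool", "kwargs": {"commands": [[[255,0,0.0015,0.001,0,0,0],[255,0,0,0.001,0,0,0],[255,0,0,0,0,0,0]]]}}

```text
clock: 15.75
position: [565.7, 126.2, 34.0]
ee_rot: [0.749, -0.663, -0.0, 0.0]
contact_force: [0.6, 0.1, 0.0]
gripper_width: 0.3
grasp_force: 0.0
```

Call:
{"fn": "servo_tool", "kwargs": {"commands": [[[255,0,0,0.001,0,0,0],[255,0,0,0.0005,0,0,0],[255,0,0,0,0,0,0]]]}}

```text
clock: 16.0
position: [565.9, 126.2, 32.8]
ee_rot: [0.749, -0.663, -0.0, 0.0]
contact_force: [-0.7, 0.2, 2.1]
gripper_width: -0.2
grasp_force: 1.0
```

Contact at about 33 mm. Pressing down in steps.

Call:
{"fn": "servo_tool", "kwargs": {"commands": [[[255,0,0,0.001,0,0,0],[255,0,0,0.001,0,0,0],[255,0,0,0,0,0,0]]]}}

```text
clock: 16.25
position: [566.0, 126.3, 30.6]
ee_rot: [0.749, -0.663, 0.0, 0.0]
contact_force: [0.3, -0.1, 3.3]
gripper_width: -0.0
grasp_force: 1.3
```

Call:
{"fn": "servo_tool", "kwargs": {"commands": [[[255,0,0,0.001,0,0,0],[255,0,0,0.001,0,0,0],[255,0,0,0,0,0,0]]]}}

```text
clock: 16.5
position: [565.9, 126.3, 28.1]
ee_rot: [0.749, -0.663, -0.0, 0.0]
contact_force: [-0.1, 0.9, 0.2]
gripper_width: 0.1
grasp_force: 0.0
```

Call:
{"fn": "servo_tool", "kwargs": {"commands": [[[255,0,0,0.001,0,0,0],[255,0,0,0.001,0,0,0],[255,0,0,0,0,0,0]]]}}

```text
clock: 16.75
position: [565.8, 126.2, 26.2]
ee_rot: [0.749, -0.663, -0.0, 0.0]
contact_force: [0.1, -0.7, -1.0]
gripper_width: -0.0
grasp_force: 0.0
```

Call:
{"fn": "servo_tool", "kwargs": {"commands": [[[255,0,0,0.001,0,0,0],[255,0,0,0,0,0,0]]]}}

```text
clock: 16.92
position: [565.6, 126.1, 25.3]
ee_rot: [0.749, -0.663, -0.0, 0.001]
contact_force: [-0.0, 0.1, 0.5]
gripper_width: -0.1
grasp_force: 0.0
```

Call:
{"fn": "servo_tool", "kwargs": {"commands": [[[255,0,0,0.001,0,0,0],[255,0,0,0.0005,0,0,0],[255,0,0,0,0,0,0]]]}}

```text
clock: 17.17
position: [565.8, 126.2, 25.0]
ee_rot: [0.749, -0.663, 0.0, 0.0]
contact_force: [-1.6, -0.2, 5.4]
gripper_width: 0.0
grasp_force: 2.9
```

Call:
{"fn": "servo_tool", "kwargs": {"commands": [[[255,0,0,0.0008,0,0,0],[255,0,0,0,0,0,0]]]}}

```text
clock: 17.33
position: [565.8, 126.2, 24.9]
ee_rot: [0.749, -0.662, 0.0, 0.0]
contact_force: [-4.0, 0.2, 9.1]
gripper_width: -0.1
grasp_force: 4.9
```

Call:
{"fn": "servo_tool", "kwargs": {"commands": [[[255,0,0,-0.005,0,0,0],[255,0,0,-0.02,0,0,0],[255,0,0,-0.03,0,0,0],[255,0,0.01,-0.03,0,0,0],[255,0,0.02,-0.03,0,0,0],[255,0,0.02,0,0,0,0],[255,0,0,0,0,0,0],[255,0,0,0,0,0,0]]]}}

```text
clock: 18.0
position: [515.7, 120.1, 139.0]
ee_rot: [0.749, -0.663, 0.0, -0.0]
contact_force: [1.4, 0.5, 0.1]
gripper_width: -0.0
grasp_force: 0.0
```

```bash
python3 - <<'E'
from h import *
from bench import cams
where()
d=cams.get_image("wrist"); d=cams.get_image("wrist"); np.savez("pics/w7.npz",**d)
cv2.imwrite("pics/w7.png",cv2.resize(d["frame"][120:330,120:400],None,fx=2.7,fy=2.7,interpolation=cv2.INTER_CUBIC))
for z in(24.6,): 
  for c in blobs(d,(40,60,20),(90,255,255),None,3000)[:2]:
    r=rect(d,c,z); q=np.r_[r[0],0]-C; print("green",cv2.boundingRect(c),r,q@U,q@V)
for n,lo,hi,z in(("lip",(18,120,90),(35,255,255),31.5),("latch",(0,130,60),(10,255,255),35.4)):
  for c in blobs(d,lo,hi,(120,120,460,330),60)[:1]:
    b=cv2.boxPoints(rect(d,c,z)); print(n,[((np.r_[p,0]-C)@U).round(1) for p in b])
E
```

```text
gold -72.2 2.8 129.2 tilt 0.03 yaw 7.01 roll -0.03 Fxyz 1.5 0.4 0.1 W [-0.02 -0.04 -0.03] t 18.0 grip -0.0 0.0
green (199, 147, 159, 105) ((517.2384643554688, 120.00384521484375), (138.0377655029297, 100.57447052001953), 7.017003536224365) -0.6700821191253228 0.7914067083229656
lip [np.float64(-77.8), np.float64(-77.6), np.float64(-57.5), np.float64(-57.8)]
latch [np.float64(64.2), np.float64(64.4), np.float64(79.3), np.float64(79.2)]
```

View pics/w7.png

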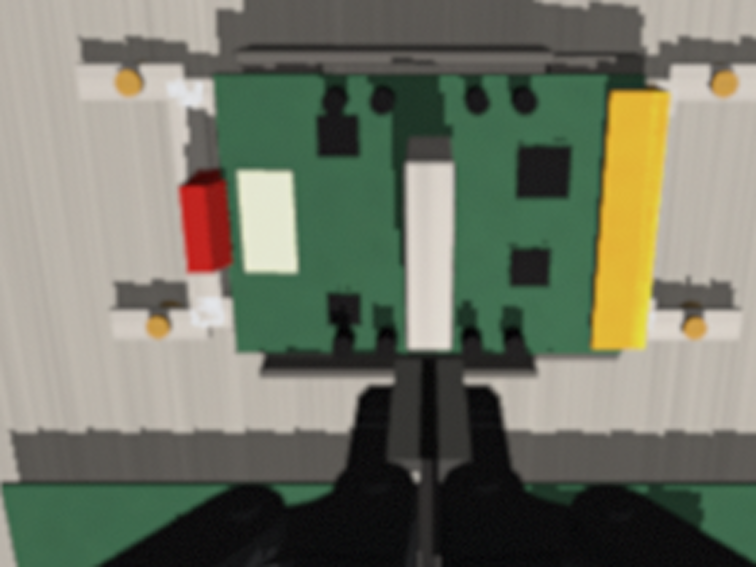

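The red latch nose (225,220) now overlaps the module's edge, and the plate lies flat and square between lip and latch. The press met a rigid seat at the expected height.

```bash
python3 -c "
from bench import ticket; print(ticket.job_done())"
```

```text
the job is handed in; nothing more can be done
None
```

The module is hooked under the lip, back against the stop and seated flat with the latch over its edge, and the job is handed in at about 18 s with the gripper clear; the hand-in gave no verdict, and feeling for the seat briefly pressed about 19 N without shifting the module in the grip.

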